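# Fold up the back rest of the red-grip notes stand

### The arm

A 7-joint arm with a two-finger parallel gripper is mounted at the origin on a cart in front of the work surface, level with it; the furniture and walls round the work are solid. World frame = base frame: x ahead of the robot, y to its left, z up, the work surface at z = 0. Lengths are in m, angles in rad, forces in N, time in s.
With the tool pointing down it reaches from about 0.35 to 0.9 m from the base axis. Payload 8.1 kg.
Tool frame: the origin (TCP) lies midway between the tips of the shut fingers; the grasp point (between the pads) lies 19 mm behind it (arm.pinch_z is the distance from the TCP to the grasp point, in m); z points along the fingers, y is the direction in which the jaws open and shut (so a half turn about z gives the same grasp; the last joint's range is limited). The gripper opens to 92 mm and grips with 3 to 60 N. Pads are 19 mm wide; open, the fingers measure 130 mm over their backs; the gripper's body (75 mm by 190 mm) begins 47 mm behind the grasp point.
Start: joints at [-1.265, 0.434, 0.025, 1.573, -0.012, 1.134, -0.075], TCP at [0.248, 0.574, 0.227] pointing down, gripper open.
Joint ranges: [-2.62, 2.62], [-0.44, 2.09], [-1.27, 1.32], [0.08, 2.57], [-1.32, 4.46], [0.12, 2], [-2.74, 2.74]. Speed limits (rad/s): [2.22, 2.22, 3.01, 3.01, 3.14, 3.14, 3.14].

### API

Orientations are given as a rotation vector (axis times angle).
In Python, from bench import monitor, vision, workorder, find_in, cut_out, arm gives the robot as it stands.
- The arm moves only by the tool arm_command, never from a script. Its argument "commands" is a list of rows, each a list of 4 numbers: the shift along the world's x, y, z in units of 25 mm (1.0 is 25 mm), then the turn about the world's z in degrees. In form: [[tx, ty, tz, spin], ...]. A call has exactly 5 rows; each row shifts and turns the commanded pose from where the row before left it; what a row does not reach is not made up. A row lasts 1/12 s, in which the tool goes at most 41.7 mm and 7.16 degrees, less where a joint would pass 70% of its speed; a pose out of reach is approached as far as the arm can. A call is refused whole if a number of a shift passes 1 or a number of a turn 7.16, either way. A call with a gripper value outside its range is refused whole. "gripper" is the gripper command: -1 is fully open, 1 is shut, values between are in proportion, set as the call begins (left out, the last holds). The fingers move at their own pace and stop on an object; the grip force is fixed at half the most. Time passes only in rows, so rows that do not move let the fingers close, or fill a call up. It gives the time, the measured TCP pose, the force and the opening at its end, in the units of the state.
- monitor.state(): the state, without advancing time (a new reading comes with each control period).
- vision.grab_frame(name): name is "side" or "top"; returns a dict with "img" (400x640x3 uint8, blue, green, red), "mtx" (3x3 intrinsics, pixels), "extrinsics" (4x4, takes a point from world to camera coordinates). Camera axes: x right, y up, looking along -z (the intrinsics and any distortion apply to the point x, -y, -z); pixel columns grow to the right and rows downward; lengths in m; the calibration is good to about 2 mm. A picture is of the moment at which its call begins. There is no depth.
- workorder.finish_job(): hands the job in, once; it reports no verdict.
Trained networks look in a picture, given as the dict that the camera call returned (one of the last four; its "shot" number tells which), for a name from the list of things; names that differ only in an ending like _2 or _b are one class to them, and where a whole thing is asked for, a point or a joint stands for the part that bears it (a point fixed in the world has none). Each returns a list of dicts, best first, with "p" (0 to 1); they miss things now and then, are a little off and sometimes report something else, mostly with a low value. They report only what shows in the picture. A call takes as long as a camera call.
- find_in(target, picture): "position" ([x, y, z] in m, in world coordinates, good to about 4 mm: the middle of the surface that is visible of it).
- cut_out(target, picture): "pixels" (400x640 bool, what is visible of it).
The state is a dict: "clock": time; "joint_pos": joint angles; "qd": joint speeds; "joint_torque": joint torques, N m; "tcp_pos": TCP position; "eef_rot": TCP orientation; "contact_force": force on the tool from outside, world axes, zero at the start; "ft_torque": the same for the moment, N m; "gripper_width": opening from 0.0 (shut) to 1.0 (fully open).
Only numpy, scipy, OpenCV 4.12 (cv2) and the standard library are available. Lean on these libraries where they do the work, as an engineer would, in place of code of your own. Each camera call takes 0.05 s, during which the arm holds its last target. There are 200 camera calls.

### The job

Two folding notes stands lie on the worktop with their wire back rests folded flat. Swing up the back rest that has the red grip bar, past upright and over until it leans back on its stop and stays open by itself, ready for the note pad; leave the back rest with the blue grip bar folded down.

Things in the scene. Friction and masses are not known exactly. Their poses are not given: they have to be found in the camera images.
- red_rest (a joint): hinge angle (rad) of the steel-wire back rest with the red grip bar, 0.15 kg: 0 = folded level, bar towards the stand's front ledge; grows as the bar is lifted; 1.57 upright; 1.95 leaning back on its stop. Free hinge, no spring: let go before upright it falls to 0, past upright it tips to 1.95 and stays. A U 105 mm from hinge line to bar, 92 mm wide, thin cross wire 33 mm from the hinge line.
- red_grip (a point): centre of the red grip bar, a round sleeve 14 mm thick, 78 mm long, parallel to the hinge line (its y axis runs along the bar). Folded, it lies level 34 mm above the worktop with free space round it down to the stand's plate (top at 8 mm); the plate's front ledge, to 13 mm, is 20 mm ahead of it. It moves on a circle of radius 105 mm about the hinge line.
- red_hinge (a point): middle of the red rest's hinge line, 34 mm above the worktop, on the stand, which is fixed: a grey plate 190 x 120 mm with two dark hinge lugs 108 mm apart and two dark stop posts behind them, to 54 mm high. Its y axis runs along the hinge line, its x axis points level to the rear of the stand, so the folded bar lies 105 mm from it towards its -x.
- blue_rest (a joint): hinge angle of the other, like back rest, whose grip bar is blue: 0 = folded flat, grows as it is lifted. It is to stay folded.

How it is judged:
By the outcome, as a careful person would: the job done as asked, in the order asked, and still so for the second after the job is handed in, with the robot touching nothing.
It also fails if it takes over 32 s, if anything falls off the work surface, if the arm or the gripper's body presses on something with over 40 N, if the wrist force passes 120 N, or if a joint passes its speed limit or range.

## Working session

There is one attempt and no reset: what is moved stays moved. The work goes in short steps, Python scripts to look and compute and a tool call to move; the robot and the scene stay as the last step left them, time stands still between calls to the robot, and variables do not carry over. Pictures are saved under pics/ and viewed, about 8 in all and at most 12, crops included, and the job is handed in when it is done.

Besides the shell and the picture viewer there is one more tool, called after "Emit:" by a JSON object that holds its "api" and its "payload". arm_command: Moves the arm, as the interface text tells. Its arguments: {"type":"object","properties":{"commands":{"type":"array","items":{"type":"array","items":{"type":"number"}}},"gripper":{"type":"number"}},"required":["commands"]}

```bash
mkdir -p pics; python3 - <<'E'
from bench import monitor, vision, find_in, cut_out, arm
import cv2, numpy as np
s=monitor.state(); print({k:np.round(v,3).tolist() for k,v in s.items()}, arm.pinch_z)
for n in("top","side"):
    f=vision.grab_frame(n); cv2.imwrite(f"pics/{n}0.png",f["img"])
    np.savez(f"{n}.npz",m=f["mtx"],e=f["extrinsics"]); print(n,f.keys())
    for t in("red_grip","red_hinge","red_rest","blue_rest"):
        print(t,[(np.round(d["position"],3).tolist(),round(d["p"],2)) for d in find_in(t,f)[:3]])
E
```

```text
{'clock': 0.0, 'joint_pos': [-1.265, 0.435, 0.025, 1.574, -0.012, 1.134, -0.075], 'qd': [-0.0, 0.0, -0.0, -0.001, 0.001, -0.0, -0.0], 'joint_torque': [0.0, -66.783, 0.985, -31.446, -0.061, 0.043, 0.0], 'tcp_pos': [0.248, 0.573, 0.226], 'eef_rot': [-0.638, -3.076, 0.002], 'contact_force': [0.966, 0.671, 0.663], 'ft_torque': [0.023, 0.045, 0.015], 'gripper_width': 0.998} 0.0188
top dict_keys(['img', 'mtx', 'extrinsics', 'shot'])
red_grip [([0.449, -0.227, 0.036], 0.9)]
red_hinge [([0.494, -0.224, 0.008], 0.79)]
red_rest [([0.448, -0.223, 0.039], 0.93)]
blue_rest [([0.52, 0.195, 0.041], 0.85)]
side dict_keys(['img', 'mtx', 'extrinsics', 'shot'])
red_grip [([0.46, -0.234, 0.034], 0.79), ([0.523, 0.188, 0.037], 0.24)]
red_hinge [([0.492, -0.238, 0.008], 0.88)]
red_rest [([0.455, -0.239, 0.035], 0.56)]
blue_rest [([0.521, 0.188, 0.036], 0.52)]
```

View pics/top0.png

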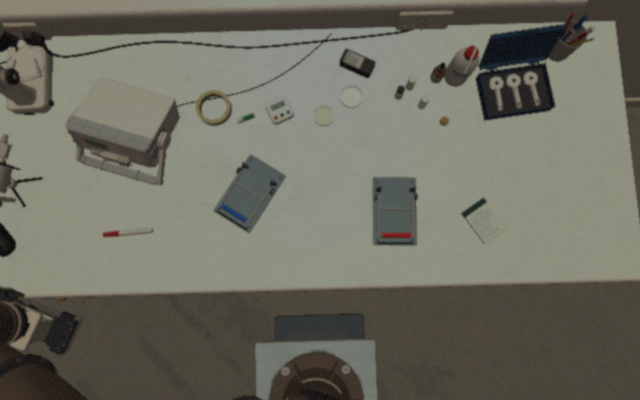

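View pics/side0.png

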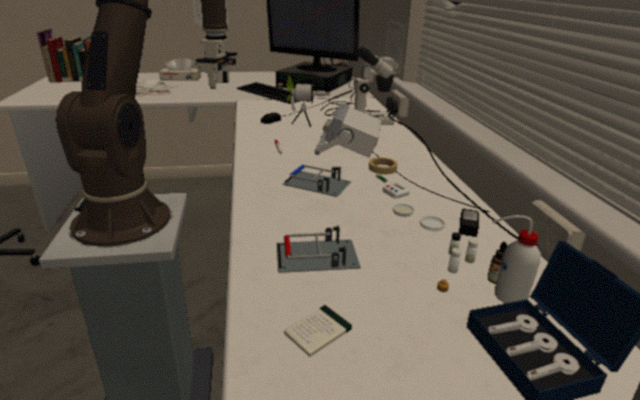

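The top view shows the red stand at about (395,211), with its bar at (397,236) and its hinge lugs up-image, so its rear points roughly +x. The blue stand is at (250,193). The side view agrees: red bar at (288,246). Next I'll measure the bar's centre and direction.

```bash
cat > h.py <<'E'
import numpy as np, cv2
from bench import monitor, vision, find_in, cut_out
def ray(f,uv,z):
    E=np.array(f["extrinsics"]); R,t=E[:3,:3],E[:3,3]; K=np.array(f["mtx"])
    p=np.linalg.inv(K)@[uv[0],uv[1],1]; d=R.T@(p*[1,-1,-1]); c=-R.T@t
    return c+d*(z-c[2])/d[2]
def bar(f):
    h=cv2.cvtColor(f["img"],cv2.COLOR_BGR2HSV); m=((h[...,0]<8)|(h[...,0]>172))&(h[...,1]>130)&(h[...,2]>60)
    c=cut_out("red_grip",f)
    if c:
        b=cv2.dilate(c[0]["pixels"].astype(np.uint8),np.ones((9,9))); m=m&(b>0)
    v,u=np.nonzero(m); return u,v
E
python3 - <<'E'
from h import *
for n in("top","side"):
    f=vision.grab_frame(n); u,v=bar(f); print(n,len(u),u.mean(),v.mean(),u.min(),u.max(),v.min(),v.max())
    P=np.array([ray(f,(a,b),.037) for a,b in zip(u,v)])
    w,V=np.linalg.eigh(np.cov(P[:,:2].T)); print(P.mean(0).round(4),V[:,1].round(3),np.ptp(P@np.r_[V[:,1],0]).round(4))
    if n=="top":
        cv2.imwrite("pics/c1.png",cv2.resize(f["img"][165:255,355:435],None,fx=6,fy=6,interpolation=cv2.INTER_CUBIC))
E
```

```text
top 133 396.4812030075188 234.8796992481203 382 410 233 237
[ 0.4237 -0.2263  0.037 ] [0.043 0.999] 0.0747
side 105 287.1142857142857 245.64761904761906 284 290 235 255
[ 0.4235 -0.2285  0.037 ] [0.057 0.998] 0.0843
```

View pics/c1.png

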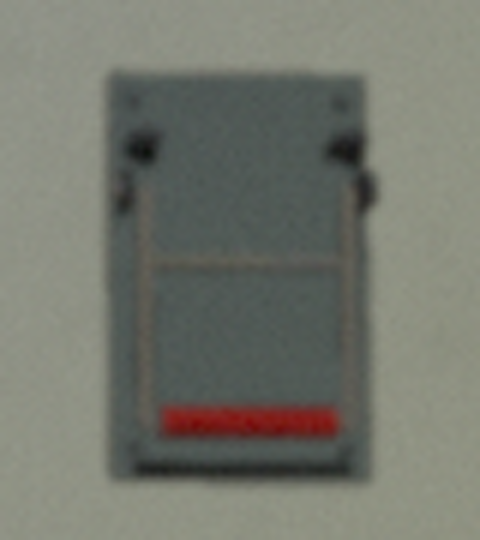

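The crop shows the red U with its bar at the front (down-image) and two lugs and posts behind, rotated by about -2°. The bar centre is about (0.424, -0.227), and both cameras agree on it. I'm moving now.

Emit:
{"api": "arm_command", "payload": {"commands": [[1,-1,0,-5],[1,-1,0,-5],[1,-1,0,-5],[1,-1,0,-5],[1,-1,0,-5]], "gripper": -1}}

```text
clock: 1.12
tcp_pos: [0.3744, 0.4472, 0.2269]
eef_rot: [1.294, 2.863, 0.001]
contact_force: [-0.1, 0.9, -0.6]
gripper_width: 0.998
```

Emit:
{"api": "arm_command", "payload": {"commands": [[1,-1,0,-3],[1,-1,0,-3],[0,-1,0,-3],[0,-1,0,-3],[0,-1,0,-3]]}}

```text
clock: 1.53
tcp_pos: [0.4238, 0.3221, 0.2267]
eef_rot: [1.656, 2.67, 0.0]
contact_force: [0.1, 0.1, 0.2]
gripper_width: 0.997
```

Emit:
{"api": "arm_command", "payload": {"commands": [[0,-1,0,-3],[0,-1,0,-3],[0,-1,0,-3],[0,-1,0,-3],[0,-1,0,-3]]}}

```text
clock: 1.95
tcp_pos: [0.4234, 0.1972, 0.2269]
eef_rot: [1.989, 2.431, 0.001]
contact_force: [-0.2, -0.4, -0.3]
gripper_width: 1.0
```

Emit:
{"api": "arm_command", "payload": {"commands": [[0,-1,0,-3],[0,-1,0,-3],[0,-1,0,-3],[0,-1,0,-3],[0,-1,0,-1.5]]}}

```text
clock: 2.37
tcp_pos: [0.4233, 0.0716, 0.2269]
eef_rot: [-2.263, -2.179, -0.001]
contact_force: [-0.4, -0.8, 0.9]
gripper_width: 1.0
```

Emit:
{"api": "arm_command", "payload": {"commands": [[0,-1,0,0],[0,-1,0,0],[0,-1,0,0],[0,-1,0,0],[0,-1,0,0]]}}

```text
clock: 2.78
tcp_pos: [0.423, -0.0534, 0.2269]
eef_rot: [2.26, 2.182, 0.001]
contact_force: [1.1, -0.2, 0.4]
gripper_width: 0.999
```

Emit:
{"api": "arm_command", "payload": {"commands": [[0,-1,0,0],[0,-1,0,0],[0,-1,0,0],[0,-1,0,0],[0,-1,-1,0]]}}

```text
clock: 3.2
tcp_pos: [0.4255, -0.1793, 0.2048]
eef_rot: [2.256, 2.178, 0.007]
contact_force: [1.9, -0.5, 0.2]
gripper_width: 0.999
```

Emit:
{"api": "arm_command", "payload": {"commands": [[0,-1,-1,0],[0,-1,-1,0],[0,0,-1,0],[0,0,-0.5,0],[0,0,0,0]], "gripper": -0.2}}

```text
clock: 3.62
tcp_pos: [0.4212, -0.2269, 0.1119]
eef_rot: [-2.259, -2.178, 0.004]
contact_force: [0.2, 0.1, 0.2]
gripper_width: 0.685
```

```bash
python3 - <<'E'
from h import *
s=monitor.state(); print(s["tcp_pos"],s["eef_rot"],s["joint_pos"],s["gripper_width"])
f=vision.grab_frame("side"); cv2.imwrite("pics/s2.png",cv2.resize(f["img"][140:290,210:410],None,fx=4,fy=4,interpolation=cv2.INTER_CUBIC))
f=vision.grab_frame("top"); cv2.imwrite("pics/t2.png",cv2.resize(f["img"][140:270,330:470],None,fx=4,fy=4,interpolation=cv2.INTER_CUBIC))
E
```

```text
[ 0.42119533 -0.22687046  0.11193358] [-2.25877659 -2.17814578  0.00425115] [-0.10320261  0.38620218  0.63349617  2.09245279 -0.32603439  0.76389127
  0.69835998] 0.6854058608162219
```

View pics/s2.png

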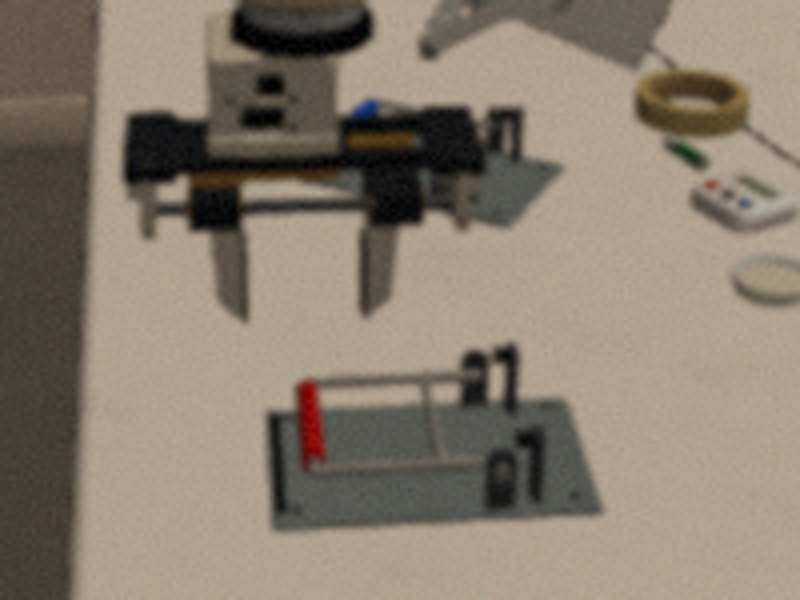

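The side view shows the jaws open along x, straddling the bar, with the bar lying crosswise below at crop (312,425). I'm descending to grasp it.

Emit:
{"api": "arm_command", "payload": {"commands": [[0.1,0,-0.8,0],[0,0,-0.8,0],[0,0,-0.8,0],[0,0,-0.7,0],[0,0,-0.6,0]]}}

```text
clock: 4.13
tcp_pos: [0.4271, -0.2265, 0.0222]
eef_rot: [2.256, 2.183, 0.002]
contact_force: [0.1, 0.2, -0.5]
gripper_width: 0.599
```

Emit:
{"api": "arm_command", "payload": {"commands": [[0,0,0,0],[0,0,0,0],[0,0,0,0],[0,0,0,0],[0,0,0,0]], "gripper": 1}}

```text
clock: 4.55
tcp_pos: [0.4268, -0.2267, 0.0229]
eef_rot: [2.257, 2.183, 0.002]
contact_force: [-0.7, 0.3, -0.6]
gripper_width: 0.286
```

Emit:
{"api": "arm_command", "payload": {"commands": [[0,0,0,0],[0,0,0,0],[0,0,0,0],[0,0,0,0],[0,0,0,0]]}}

```text
clock: 4.97
tcp_pos: [0.4237, -0.2264, 0.022]
eef_rot: [-2.258, -2.181, 0.002]
contact_force: [-8.3, 0.0, 9.6]
gripper_width: 0.139
```

Gripped at about 13 mm opening. Next I follow the arc in 0.1 rad steps (R = 4.2 units).

Emit:
{"api": "arm_command", "payload": {"commands": [[-0.05,0,0.42,0],[0.05,0,0.42,0],[0.1,0,0.41,0],[0.14,0,0.39,0],[0.18,-0.01,0.38,0]]}}

```text
clock: 5.38
tcp_pos: [0.4355, -0.2269, 0.0731]
eef_rot: [-2.258, -2.182, 0.002]
contact_force: [-1.7, -1.7, -5.4]
gripper_width: 0.142
```

```bash
python3 - <<'E'
from h import *
f=vision.grab_frame("side"); cv2.imwrite("pics/s3.png",cv2.resize(f["img"][140:290,210:410],None,fx=4,fy=4,interpolation=cv2.INTER_CUBIC))
print(monitor.state()["contact_force"])
E
```

```text
[-7.85580641 -1.17614398  1.33203994]
```

View pics/s3.png

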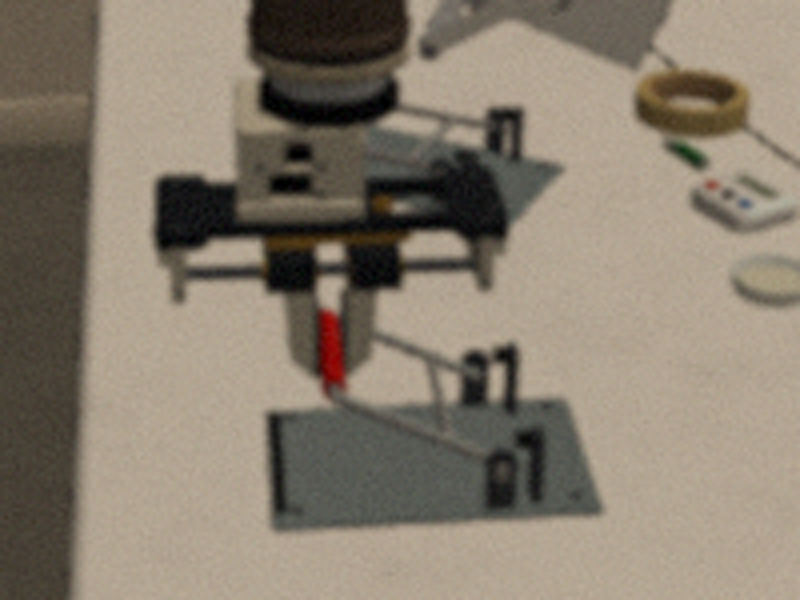

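The side view shows the bar (crop 332,355) held in the jaws and the rest raised about 0.5 rad, with low forces. Continuing along the arc.

Emit:
{"api": "arm_command", "payload": {"commands": [[0.22,-0.01,0.36,0],[0.25,-0.01,0.33,0],[0.29,-0.01,0.31,0],[0.31,-0.01,0.28,0],[0.34,-0.01,0.24,0]]}}

```text
clock: 5.85
tcp_pos: [0.4658, -0.2281, 0.1107]
eef_rot: [-2.255, -2.175, 0.007]
contact_force: [-17.3, 0.9, 16.2]
gripper_width: 0.14
```

Emit:
{"api": "arm_command", "payload": {"commands": [[0.36,-0.01,0.21,0],[0.38,-0.02,0.17,0],[0.4,-0.02,0.13,0],[0.41,-0.02,0.09,0],[0.42,-0.02,0.05,0]]}}

```text
clock: 6.27
tcp_pos: [0.5206, -0.2302, 0.1279]
eef_rot: [-2.258, -2.183, -0.0]
contact_force: [-3.6, -0.3, 5.3]
gripper_width: 0.144
```

Emit:
{"api": "arm_command", "payload": {"commands": [[0.42,-0.02,0.01,0],[0.42,-0.02,-0.03,0],[0.41,-0.02,-0.08,0],[0.2,-0.01,-0.05,0],[0,0,0,0]]}}

```text
clock: 6.68
tcp_pos: [0.5587, -0.2321, 0.1224]
eef_rot: [2.257, 2.184, -0.0]
contact_force: [-0.9, 1.1, 3.9]
gripper_width: 0.145
```

```bash
python3 - <<'E'
from h import *
f=vision.grab_frame("side"); cv2.imwrite("pics/s4.png",cv2.resize(f["img"][140:290,210:410],None,fx=4,fy=4,interpolation=cv2.INTER_CUBIC))
print(monitor.state()["contact_force"])
E
```

```text
[-0.4910434   1.12361952  3.17572445]
```

View pics/s4.png

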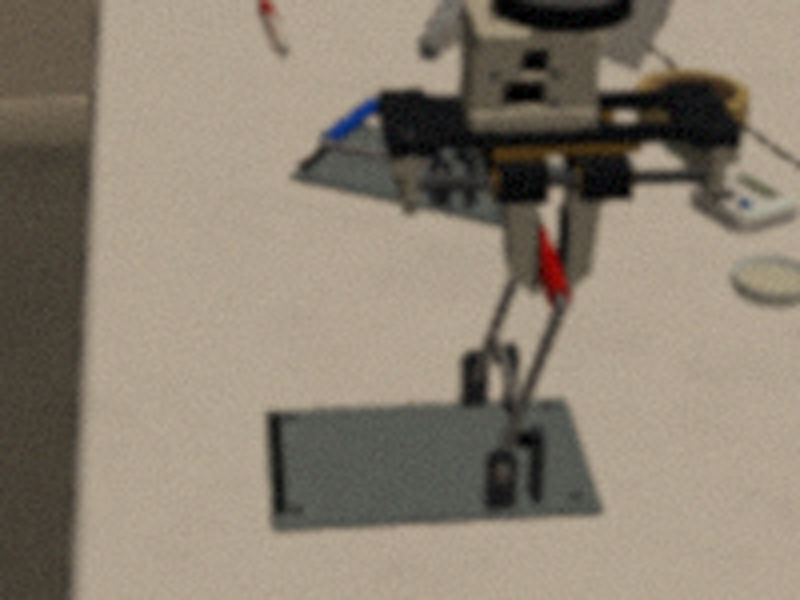

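The rest is past upright: its bar, at crop (552,265), lies behind the hinge at (500,440). I'm opening the jaws, then retreating straight up.

Emit:
{"api": "arm_command", "payload": {"commands": [[0,0,0,0],[0,0,0,0],[0,0,0,0],[0,0,0,0],[0,0,0,0]], "gripper": -0.1}}

```text
clock: 7.15
tcp_pos: [0.5571, -0.2319, 0.1228]
eef_rot: [-2.259, -2.184, -0.0]
contact_force: [-0.1, -0.3, -0.3]
gripper_width: 0.451
```

Emit:
{"api": "arm_command", "payload": {"commands": [[0,0,0,0],[0,0,0,0],[0,0,0,0],[0,0,0.3,0],[0,0,0.5,0]]}}

```text
clock: 7.57
tcp_pos: [0.5564, -0.2317, 0.1424]
eef_rot: [-2.257, -2.182, 0.002]
contact_force: [0.1, -0.6, -0.1]
gripper_width: 0.55
```

Emit:
{"api": "arm_command", "payload": {"commands": [[0,0,0.7,0],[0,0,0.8,0],[0,0,0.8,0],[0,0,0.8,0],[0,0,0.5,0]]}}

```text
clock: 7.98
tcp_pos: [0.5578, -0.2327, 0.2363]
eef_rot: [2.257, 2.181, 0.002]
contact_force: [-0.5, -0.0, -0.3]
gripper_width: 0.55
```

```bash
python3 - <<'E'
from h import *
f=vision.grab_frame("side"); cv2.imwrite("pics/s5.png",cv2.resize(f["img"][120:290,210:410],None,fx=3.5,fy=3.5,interpolation=cv2.INTER_CUBIC))
for t in("red_grip","blue_rest"): print(t,[(np.round(d["position"],3).tolist(),round(d["p"],2)) for d in find_in(t,f)[:2]])
print(monitor.state()["contact_force"])
E
```

```text
red_grip [([0.559, -0.237, 0.097], 0.66)]
blue_rest [([0.522, 0.19, 0.04], 0.59)]
[ 0.03788846 -0.63041277  0.41081373]
```

View pics/s5.png

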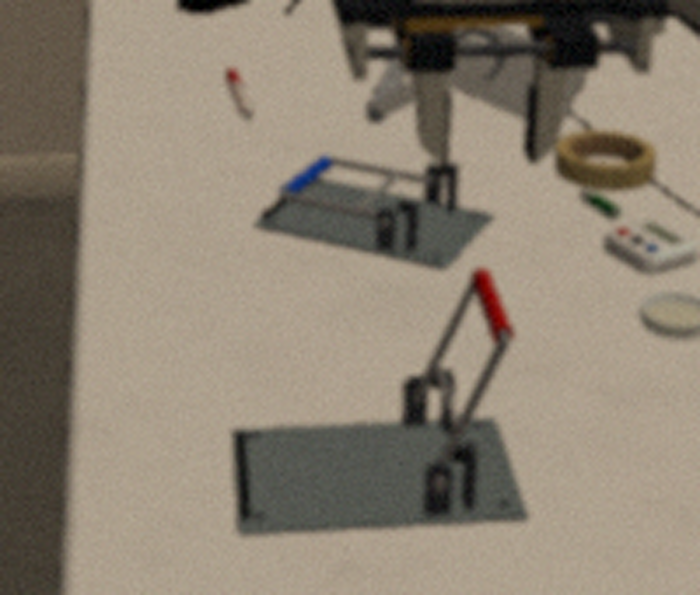

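The red rest leans back on its stop posts (bar at 493,303), the blue one lies folded (308,176), and the gripper is well clear.

```bash
python3 - <<'E'
from h import *
from bench import workorder
f=vision.grab_frame("side"); u,v=bar(f); print(ray(f,(u.mean(),v.mean()),.1315))
print(workorder.finish_job(), monitor.state()["clock"])
E
```

```text
[ 0.56818602 -0.22603998  0.1315    ]
the job is handed in; nothing more can be done
the job is handed in; nothing more can be done
```

The red back rest is now open and leaning back on its stop, and the job is handed in at about 8 s of the 32 s allowed. I gripped the red bar from above, swung it along its arc past upright, opened the jaws and withdrew straight up.

**Red rest:** in the last side image it leans on its stop posts. The bar projects to x = 0.568, y = -0.226 at the height it must have on its stop. I expected 0.568 in x there, so that agrees, and y is within about 6 mm.

**Blue rest:** it was never touched and is still folded in the last image.

**Forces:** the force readings after each move stayed under about 25 N. Contact force was about zero at the end, with the gripper roughly 10 cm above the bar.

**Disagreement:** the network put the red bar at z = 0.097 m, against the 0.13 m that geometry gives. I took that as network error, because the image and the bar's position both agree with the rest being on its stop.

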